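# Isolate and bleed the air line left open

### The arm

A 6-joint arm with a two-finger parallel gripper is mounted at the origin on a cart in front of the work surface, level with it; the furniture and walls round the work are solid. World frame = base frame: x ahead of the robot, y to its left, z up, the work surface at z = 0. Lengths are in m, angles in rad, forces in N, time in s.
With the tool pointing down it reaches from about 0.35 to 0.775 m from the base axis. Payload 5.5 kg.
Tool frame: the origin (TCP) lies midway between the tips of the shut fingers; the grasp point (between the pads) lies manip.grasp_offset behind it (manip.grasp_offset is the distance from the TCP to the grasp point, in m); z points along the fingers, y is the line along which they close (so a half turn about z gives the same grasp; the last joint's range is limited). The gripper opens to 85 mm and grips with 20 to 120 N. Pads are 22 mm wide; open, the fingers measure 114 mm over their backs; the gripper's body (76 mm by 85 mm) begins 54 mm behind the grasp point. The pads swing forward as they close: fully open they stand 13 mm farther back than shut.
Start: joints at [-1.458, 0.313, 0.046, 1.304, 0, 1.431], TCP at [0.144, -0.557, 0.207] pointing down, gripper open.
Joint ranges: [-2.76, 2.76], [-0.86, 1.69], [-1.03, 1.26], [-2.2, 2.34], [-1.47, 1.5], [-3.14, 3.14]. Speed limits (rad/s): [2.57, 2.57, 3.14, 3.14, 3.14, 3.14].

### API

Orientations are given as a unit quaternion [x, y, z, w].
In Python, from station import manip gives the robot as it stands.
- The arm moves only by the tool jog_arm, never from a script. Its argument "commands" is a list of rows, each a list of 3 entries, a list of its own where there are three numbers: the shift along the world's x, y, z in mm, then the turn, a rotation vector about the world's x, y, z in rad, then the gripper command: -1 is fully open, 1 is shut, values between are in proportion. In form: [[[dx, dy, dz], [rx, ry, rz], gripper], ...]. A call has 1 to 10 rows; each row is the pose to reach, as a shift and turn from the pose commanded when the call began; what a row does not reach only later rows make up. A row lasts 1/12 s, in which the tool goes at most 41.7 mm and 7.16 degrees, less where a joint would pass 70% of its speed; a pose out of reach is approached as far as the arm can. A call with a gripper value outside its range is refused whole. The fingers move at their own pace and stop on an object; "grip_force" is the grip in N (left out, the last holds). Time passes only in rows, so rows that repeat a pose let the fingers close. It gives the time, the measured TCP pose, the force, the opening and the grip force at its end, in the units of the state.
- manip.get_state(): the state, without advancing time (a new reading comes with each control period).
- manip.grab_frame(name): name is "scene" or "side" or "wrist"; returns the picture (400x640x3 uint8, red, green, blue); there is no depth.
- manip.get_calibration(name): a dict with "fx", "fy", "cx", "cy" (pixels), "dist" ([k1, k2, p1, p2, k3] as OpenCV has them; the pictures are not rectified), "cam_to_world" (4x4, takes a point from camera to world coordinates). Camera axes: x right, y down, z forward; pixel columns grow to the right and rows downward; lengths in m; the calibration is good to about 2 mm. A picture is of the moment at which its call begins: read the wrist's pose just before it. get_calibration takes no time and is no camera call; for the wrist camera it gives the pose at the moment of the call.
- manip.hand_in(): hands the job in; it is judged then, once.
Trained networks look in the newest picture that a camera, given by its name, has taken for a name from the list of things; names that differ only in an ending like _2 or _b are one class to them, and where a whole thing is asked for, a point or a joint stands for the part that bears it (a point fixed in the world has none). Each returns a list of dicts, best first, with "score" (0 to 1); they miss things now and then, are a little off and sometimes report something else, mostly with a low value. They report only what shows in the picture. A call takes as long as a camera call.
- manip.boxes_of(camera, query): "centre" ([column, row] in pixels, amid what is visible of it).
- manip.outline_of(camera, query): "region" (400x640 bool, what is visible of it) and "centre" ([column, row] in pixels, amid what is visible of it).
- manip.spot_point(camera, query): "centre" ([column, row] in pixels: a listed point, or the origin of a listed thing).
The state is a dict: "clock": time; "q": joint angles; "qvel": joint speeds; "effort": joint torques, N m; "ee_pos": TCP position; "tool_rot": TCP orientation; "force": force on the tool from outside, world axes, zero at the start; "ft_torque": the same for the moment, N m; "grip_width": finger opening in m; "finger_force": force on a finger pad.
Only numpy, scipy, OpenCV 4.12 (cv2) and the standard library are available. Lean on these libraries where they do the work, as an engineer would, in place of code of your own. Each camera call takes 0.05 s, during which the arm holds its last target. There are 200 camera calls.

### The job

One of the five valves on the compressed-air panel has been left open: its handle does not lie straight across its pipe like those of the other four. Turn that handle clockwise to its stop so that the line is fully shut, then let off the trapped pressure: press the same line's bleed button right down, keep it down for about a second, and let go. Do not touch the other four lines, and leave the things standing about where they are.

Things in the scene. Friction and masses are not known exactly. Their poses are not given: they have to be found in the camera images.
- air_panel: Fixed compressed-air panel on the bench: grey steel desk, 424 mm wide (own y), 175 mm deep, z up, own x horizontal to its back. Its face rises away from the robot at 32 degrees to the bench: the face's outward normal leans 32 degrees from vertical towards own -x. Origin: on the bench under the middle of the row of valves, where the face is 80 mm high. Five equal lines stand 72 mm apart along y.
- header_mid (a point): Middle of the axis of the aluminium header pipe, 28 mm diameter, 376 mm long along the panel's y, 55 mm up the slope from the valve axes, its axis 69 mm and top 83 mm off the face: it stands higher than the handles and overhangs them, so a tool coming straight down meets it. Gauge at its left end: 102 mm off the face. Ledge with small things behind it. Panel axes.
- line_a: The line that was left open (any place in the row), fixed. Down the slope: riser from the header, brass ball valve with black two-winged handle, bleed valve with round steel button, coupler over the panel's front edge. Pipes and valve bodies reach 27 mm off the face (31 mm right under the handle, whose stem is 10 mm thick). Origin: on the face, 80 mm above the bench, under the handle's axis; panel axes.
- valve_a (a joint): Handle of the open line, rad: 0 = shut, straight across its pipe, on its end stop; 1.57 = fully open, along the pipe (other stop). Grows anticlockwise as seen facing the panel, so clockwise shuts it. It starts between 0.9 and 1.45, turns with friction of about 0.12 N m and stays where it is left.
- valve_a_grip (a point): Centre of the open line's handle, on its turning axis, 51 mm off the face. Turns with it: z = turning axis, out of the face; y along the wings; x across them. The handle is a bar 46 mm long, 10 mm thick (pinch here) and 22 mm high along z (11 mm either way). Neighbours' wing tips are 49 mm from the axis along the row; the header's near side is 41 mm up the slope.
- vent_a (a joint): Bleed button of the open line, m: 0 = out, 0.006 = pressed right down, towards the face. Spring: 1.5 N starts it, 4.5 N holds it right down; it comes back out by itself.
- vent_a_top (a point): Centre of the outer end of that button when out: flat steel disc, 15 mm diameter, 39 mm off the face, 10 mm proud of its brass boss, 58 mm down the slope from the handle's axis. Pressed square to the face. This point stays fixed and has the panel's axes (z vertical).
- line_b: A neighbouring line, identical in build, its handle shut; not to be touched. Fixed. Origin and axes as for line_a.
- line_c: A neighbouring line, identical in build, its handle shut; not to be touched. Fixed. Origin and axes as for line_a.
- line_d: A neighbouring line, identical in build, its handle shut; not to be touched. Fixed. Origin and axes as for line_a.
- line_e: A neighbouring line, identical in build, its handle shut; not to be touched. Fixed. Origin and axes as for line_a.
- valve_b (a joint): Handle of line_b, rad, as valve_a; shut (0) at the start.
- valve_c (a joint): Handle of line_c, rad, as valve_a; shut (0) at the start.
- valve_d (a joint): Handle of line_d, rad, as valve_a; shut (0) at the start.
- valve_e (a joint): Handle of line_e, rad, as valve_a; shut (0) at the start.
- cork_block: Cork sanding block, 34 x 62 x 68 mm high, standing on the ledge behind the header pipe of the panel. Loose bystander; origin at the centre of its underside.
- hex_keys: Folding hex-key holder, 37 x 105 x 24 mm, lying on the same ledge. Loose bystander; origin at the centre of its underside.
- chisel: Wood chisel, 252 mm long, handle 30 mm thick, lying on the bench in front of the panel. Loose bystander; origin at the centre of its underside.
- bit_tray: Black tray with screwdriver bits, 62 x 85 x 36 mm, standing on the bench in front of the panel, near the bench edge. Loose bystander; origin at the centre of its underside.
- oil_tin: Small round oil tin with a screw cap, 66 mm across, 112 mm high, standing to the right of the panel. Loose bystander; origin at the centre of its underside.
- spray_blue: Blue spray bottle, 60 x 114 x 229 mm high, standing to the left of the panel. Loose bystander; origin at the centre of its underside.

How it is judged:
On the way, in this order (a step that is already met when the one before it is completed fails the run):
1. the open line's handle is turned shut, with its bleed button not pressed (value of joint valve_a below 0.12 rad and value of joint vent_a below 0.001 m), for 0.2 s.
2. with the valve shut, the same line's bleed button is held at least 4.5 of its 6 mm down for 0.6 s (value of joint valve_a below 0.12 rad and value of joint vent_a above 0.0045 m), for 0.6 s.
At the end, for the whole second after the job is handed in: The handle left open is within 0.12 rad (7 degrees) of its shut stop and its bleed button is out again (1 mm); the other four handles are shut (0.1 rad); cork block, hex keys, chisel, bit tray, tin and spray bottle are within 30 mm of their starts (all of step 1 and value of joint each of valve_b, valve_c, valve_d, valve_e below 0.1 rad and distance of each of cork_block, hex_keys, chisel, bit_tray, oil_tin, spray_blue from where it was at the start of the episode below 0.03 m); the robot touches nothing.
It fails at once if the robot touches one of the other four lines (more than 1 N) (contact force between any of the fingers, the arm and line_b above 1 N or contact force between any of the fingers, the arm and line_c above 1 N or contact force between any of the fingers, the arm and line_d above 1 N or contact force between any of the fingers, the arm and line_e above 1 N).
It fails at once if a bleed button is pressed (more than 3 mm) while the valve is still open (more than 0.15 rad) (value of joint vent_a above 0.003 m and value of joint valve_a above 0.15 rad).
It fails at once if a bystander is pushed more than 30 mm away (distance of any of cork_block, hex_keys, chisel, bit_tray, oil_tin, spray_blue from where it was at the start of the episode above 0.03 m).
It also fails if it takes over 45 s, if anything falls off the work surface, if the arm or the gripper's body presses on something with over 40 N, if the wrist force passes 120 N, or if a joint passes its speed limit or range.

## Working session

There is one attempt and no reset: what is moved stays moved. The work goes in short steps, Python scripts to look and compute and a tool call to move; the robot and the scene stay as the last step left them, time stands still between calls to the robot, and variables do not carry over. Pictures are saved under pics/ and viewed, at most 10 in all, crops included, and the job is handed in when it is done.

Besides the shell and the picture viewer there is one more tool, called after "Call:" by a JSON object that holds its "name" and its "arguments". jog_arm: Moves the arm, as the interface text tells. Its arguments: {"type":"object","properties":{"commands":{"type":"array","items":{"type":"array"}},"grip_force":{"type":"number"}},"required":["commands"]}

```bash
mkdir -p pics; cat > h.py <<'E'
import numpy as np, cv2
from station import manip
from scipy.spatial.transform import Rotation as R
def ray(cam,px):
    c=manip.get_calibration(cam); K=np.array([[c['fx'],0,c['cx']],[0,c['fy'],c['cy']],[0,0,1.]])
    u=cv2.undistortPoints(np.array([[px]],float),K,np.array(c['dist'],float))[0,0]
    T=np.array(c['cam_to_world']); d=T[:3,:3]@[u[0],u[1],1]; return T[:3,3],d/np.linalg.norm(d)
def tri(rs):
    A=np.zeros((3,3));b=np.zeros(3)
    for o,d in rs:
        P=np.eye(3)-np.outer(d,d);A+=P;b+=P@o
    x=np.linalg.solve(A,b); return x,[float(np.linalg.norm((np.eye(3)-np.outer(d,d))@(x-o))) for o,d in rs]
E
python3 - <<'E'
from h import *
print(manip.get_state(), manip.grasp_offset)
for c in ['scene','side']:
    im=manip.grab_frame(c); cv2.imwrite(f'pics/{c}0.png',im[:,:,::-1])
    for q in ['valve_a_grip','vent_a_top','header_mid','line_a','air_panel']:
        print(c,q,[(np.round(r['centre'],1).tolist(),round(r['score'],2)) for r in manip.spot_point(c,q)][:6])
    print(c,[(np.round(r['centre'],1).tolist(),round(r['score'],2)) for r in manip.boxes_of(c,'valve_a')][:6])
    k=manip.get_calibration(c); print(np.round(k['cam_to_world'],3).tolist(),k['fx'])
E
```

```text
{'clock': 0.0, 'q': array([-1.45759287e+00,  3.14016234e-01,  4.49535811e-02,  1.30357068e+00,
       -1.03405924e-06,  1.43119432e+00]), 'qvel': array([-0.00090465,  0.00040012,  0.00016631, -0.00111054,  0.00077697,
        0.00250328]), 'effort': array([-5.89926967e-04, -4.80625033e+01,  2.98532653e+01,  1.91533560e-02,
       -2.16395433e-04, -1.74462343e-06]), 'ee_pos': array([ 0.14374553, -0.55616835,  0.2055895 ]), 'tool_rot': array([ 9.92021387e-01,  1.26066346e-01,  1.16062386e-05, -9.18429968e-04]), 'force': array([ 0.48461852,  0.43283622, -0.19348377]), 'ft_torque': array([-0.01213025,  0.00762444, -0.02740414]), 'finger_force': 0.0, 'grip_width': 0.08552270140248121} 0.0187
scene valve_a_grip [([393.9, 173.4], 0.48)]
scene vent_a_top [([394.7, 185.4], 0.85)]
scene header_mid [([345.9, 170.5], 0.64)]
scene line_a [([304.3, 211.7], 0.93), ([385.2, 178.3], 0.86), ([365.8, 184.1], 0.75), ([414.7, 161.4], 0.66), ([324.3, 203.5], 0.63), ([350.7, 194.4], 0.62)]
scene air_panel [([347.8, 212.2], 0.94), ([217.3, 314.2], 0.75)]
scene [([308.5, 209.0], 0.61), ([336.3, 198.0], 0.48), ([390.6, 171.1], 0.46), ([376.9, 180.3], 0.42)]
[[-0.482, -0.636, 0.603, -0.12], [-0.876, 0.361, -0.319, 0.43], [-0.015, -0.682, -0.731, 0.896], [0.0, 0.0, 0.0, 1.0]] 384.81085758556117
side valve_a_grip [([297.3, 212.8], 0.18)]
side vent_a_top []
side header_mid [([338.2, 175.0], 0.71), ([376.5, 192.8], 0.58)]
side line_a [([317.4, 209.6], 0.81), ([356.5, 196.0], 0.76), ([338.6, 200.0], 0.69), ([297.6, 211.6], 0.57), ([375.2, 193.6], 0.55)]
side air_panel [([339.4, 223.6], 0.76)]
side [([361.7, 186.0], 0.65)]
[[-0.426, -0.427, 0.797, -0.396], [-0.904, 0.215, -0.368, 0.495], [-0.014, -0.878, -0.478, 0.662], [0.0, 0.0, 0.0, 1.0]] 385.86099572856153
```

```bash
python3 - <<'E'
import cv2,numpy as np
a=cv2.imread('pics/scene0.png');b=cv2.imread('pics/side0.png')
A=cv2.resize(a[110:270,250:490],None,fx=3.3,fy=1.85*1,interpolation=3)
A=cv2.resize(a[120:260,260:460],(800,560)[::1],interpolation=3)
cv2.imwrite('pics/crop1.png',A)
cv2.imwrite('pics/crop2.png',cv2.resize(b[130:270,240:440],(800,560),interpolation=3))
E
```

```text
(no output)
```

View pics/crop1.png

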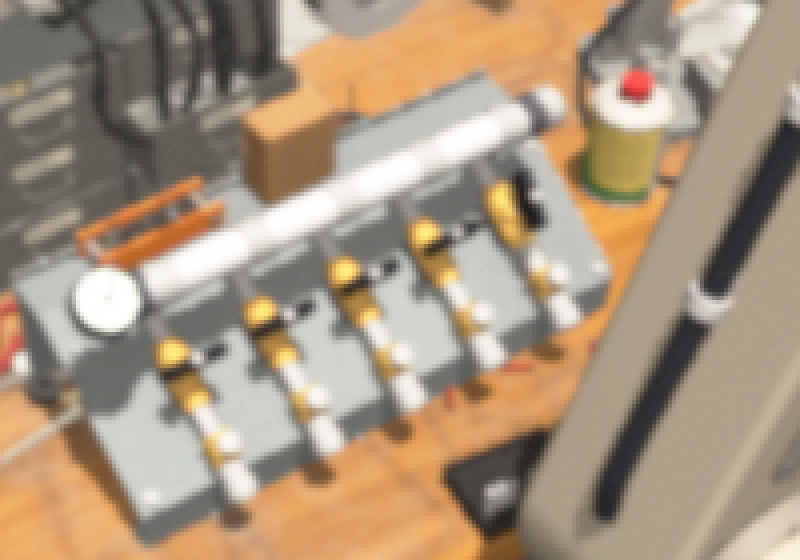

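View pics/crop2.png

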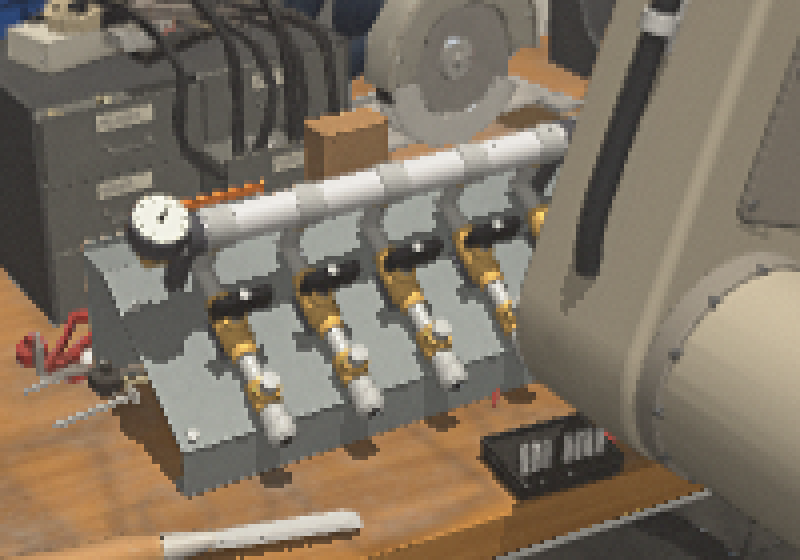

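View pics/scene0.png

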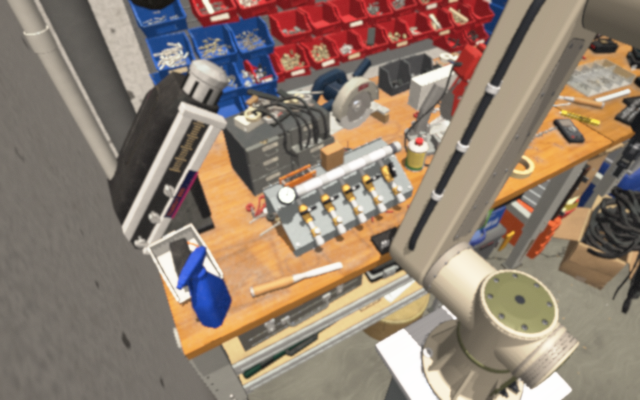

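The open line is the rightmost one: its handle lies along the pipe at about (392,169) in the scene picture, and its button is at about (400,187). The arm hides it in the side view. I'll fit the panel pose to points picked in both pictures.

```bash
cat > geo.py <<'E'
from h import *
from scipy.optimize import least_squares
c,s=np.cos(np.radians(32)),np.sin(np.radians(32)); S=np.array([c,0,s]);N=np.array([-s,0,c])
def pp(k,up,off): return np.array([0,.144-.072*k,.08])+up*S+off*N
def toW(p,P): return R.from_rotvec([0,0,p[2]]).apply(P)+[p[0],p[1],0]
def proj(cal,X):
    T=np.linalg.inv(np.array(cal['cam_to_world']))
    K=np.array([[cal['fx'],0,cal['cx']],[0,cal['fy'],cal['cy']],[0,0,1.]])
    return cv2.projectPoints(np.atleast_2d(X),cv2.Rodrigues(T[:3,:3])[0],T[:3,3],K,np.array(cal['dist'],float))[0][:,0]
E
python3 - <<'E'
from geo import *
obs={'scene':[((k,-.058,.039),p) for k,p in enumerate([(317.5,230.5),(338.5,216.5),(360,208.8),(381.2,198.8),(400,187.5)])],
'side':[((k,-.058,.039),p) for k,p in enumerate([(307.5,225.8),(329.3,218.8),(350.5,212.5)])]+[((k,0,.06),p) for k,p in enumerate([(300,205.),(322.3,198.5),(342.8,192.5),(362.3,187)])]}
cal={k:manip.get_calibration(k) for k in obs}
def f(p): return np.concatenate([(proj(cal[k],toW(p,np.array([pp(*a) for a,_ in o])))-np.array([b for _,b in o])).ravel() for k,o in obs.items()])
r=least_squares(f,[.55,0,0.],loss='soft_l1'); p=r.x
print(p,np.round(f(p),1))
q=R.from_quat(manip.get_state()['tool_rot'])
print('grip',toW(p,pp(4,0,.051)),'vent',toW(p,pp(4,-.058,.039)), 'n',R.from_rotvec([0,0,p[2]]).apply(N))
print(q.as_matrix())
c=manip.get_calibration('wrist');T=np.eye(4);T[:3,:3]=q.as_matrix();T[:3,3]=manip.get_state()['ee_pos']
print((np.linalg.inv(T)@np.array(c['cam_to_world'])).round(3), c['fx'])
E
```

```text
[0.53456891 0.01318088 0.08180995] [-0.7  1.3  0.3  3.7 -0.2  0.3 -1.5 -0.2 -1.3  1.  -0.1 -0.6  0.2 -0.6
 -0.1 -0.9  0.5 -0.6  0.4 -0.5  0.8 -0.5  1.2 -0.6]
grip [ 0.51940092 -0.13254602  0.12325045] vent [ 0.4767164  -0.13604585  0.08233856] n [-0.52814691 -0.04330432  0.8480481 ]
[[ 9.68217425e-01  2.50110010e-01  2.44028068e-05]
 [ 2.50110011e-01 -9.68217419e-01 -1.08917025e-04]
 [-3.61401551e-06  1.11558748e-04 -9.99999994e-01]]
[[-0.001 -0.961 -0.275  0.071]
 [ 1.    -0.001 -0.002 -0.001]
 [ 0.001 -0.275  0.961 -0.168]
 [ 0.     0.     0.     1.   ]] 281.7662819675151
```

```bash
cat >> geo.py <<'E'
def tool(p,th):
    M=R.from_rotvec([0,0,p[2]]); n=M.apply(N); w=M.apply(np.array([0,1,0])*np.cos(th)-S*np.sin(th))
    return R.from_matrix(np.column_stack([w,np.cross(-n,w),-n]))
E
python3 - <<'E'
from geo import *
p=[.5346,.0132,.0818]
q=R.from_quat(manip.get_state()['tool_rot']); r1=R.from_rotvec([0,0,1.25])*q
v=(tool(p,1.2)*r1.inv()).as_rotvec(); print(v,np.linalg.norm(v))
print(toW(p,pp(4,0,.171)))
E
```

```text
[-0.33667696 -0.49928593  1.31226959] 1.4438453159690179
[ 0.45605287 -0.13772264  0.22501622]
```

Call:
{"name": "jog_arm", "arguments": {"commands": [[[0,0,40],[0,0,0.125],-1],[[0,0,80],[0,0,0.25],-1],[[20,20,110],[0,0,0.375],-1],[[45,40,130],[0,0,0.5],-1],[[75,65,140],[0,0,0.625],-1],[[105,90,140],[0,0,0.75],-1],[[135,120,140],[0,0,0.875],-1],[[160,150,140],[0,0,1.0],-1],[[180,180,140],[0,0,1.125],-1],[[200,210,140],[0,0,1.25],-1]]}}

```text
clock: 1.53
ee_pos: [0.3448, -0.3451, 0.3466]
tool_rot: [0.729, 0.685, 0.0, 0.0]
force: [1.3, -0.8, -1.0]
grip_width: 0.0855
finger_force: 0.0
```

Call:
{"name": "jog_arm", "arguments": {"commands": [[[10,20,0],[-0.028,-0.042,0.109],-0.3],[[20,40,0],[-0.056,-0.083,0.219],-0.3],[[30,60,-5],[-0.084,-0.125,0.328],-0.3],[[42,80,-10],[-0.112,-0.166,0.437],-0.3],[[52,100,-20],[-0.14,-0.208,0.547],-0.3],[[64,125,-35],[-0.168,-0.25,0.656],-0.3],[[76,145,-50],[-0.196,-0.291,0.765],-0.3],[[90,170,-70],[-0.224,-0.333,0.875],-0.3],[[100,190,-85],[-0.252,-0.374,0.984],-0.3],[[112,209,-100],[-0.28,-0.416,1.093],-0.3]]}}

```text
clock: 2.37
ee_pos: [0.4556, -0.1359, 0.2459]
tool_rot: [0.248, 0.939, 0.053, 0.231]
force: [0.6, -0.5, -1.0]
grip_width: 0.0556
finger_force: 0.0
```

```bash
python3 - <<'E'
from geo import *
p=[.5346,.0132,.0818]
s=manip.get_state();q=R.from_quat(s['tool_rot'])
print((tool(p,1.2)*q.inv()).as_rotvec(), (toW(p,pp(4,0,.171))-s['ee_pos'])*1000,s['q'])
E
```

```text
[-0.05478949 -0.08122514  0.21313838] [  0.43048504  -1.83751675 -20.92357112] [-0.64743196 -0.27163228 -0.57410998  0.8674975   0.26913687 -0.07520312]
```

Call:
{"name": "jog_arm", "arguments": {"commands": [[[0,-1,-10],[-0.027,-0.041,0.107],-0.3],[[0,-2,-21],[-0.055,-0.081,0.213],-0.3],[[0,-2,-21],[-0.055,-0.081,0.213],-0.3],[[0,-2,-21],[-0.055,-0.081,0.213],-0.3]]}}

```text
clock: 2.7
ee_pos: [0.455, -0.1399, 0.225]
tool_rot: [0.144, 0.951, 0.062, 0.266]
force: [-0.3, -0.8, -0.3]
grip_width: 0.0555
finger_force: 0.0
```

```bash
python3 - <<'E'
from geo import *
p=[.5346,.0132,.0818]
cal=manip.get_calibration('wrist'); im=manip.grab_frame('wrist'); cv2.imwrite('pics/w1.png',im[:,:,::-1])
np.savez('w1.npz',**{k:np.array(v) for k,v in cal.items()})
for q in ['valve_a_grip','vent_a_top']: print(q,[(np.round(r['centre'],1).tolist(),round(r['score'],2)) for r in manip.spot_point('wrist',q)][:6])
print([(np.round(r['centre'],1).tolist(),round(r['score'],2)) for r in manip.outline_of('wrist','valve_a')][:6])
print(proj(cal,toW(p,np.array([pp(4,0,.062),pp(4,-.058,.039),pp(3,-.058,.039),pp(3,0,.062)]))))
print(manip.get_state()['q'])
E
```

```text
valve_a_grip [([317.5, 193.5], 0.97), ([402.2, 111.2], 0.44)]
vent_a_top [([295.3, 139.7], 0.69), ([430.9, 141.6], 0.52)]
[([519.7, 118.4], 0.97), ([451.5, 144.5], 0.92), ([315.0, 195.7], 0.89), ([378.6, 167.2], 0.81), ([585.0, 93.6], 0.6)]
[[319.65405308 192.86766085]
 [298.81371224 137.36139261]
 [364.03516041 110.33347572]
 [387.27386238 166.4402491 ]]
[-0.74287132 -0.27775799 -0.65635739  0.78974482  0.39627552 -0.36413504]
```

View pics/w1.png

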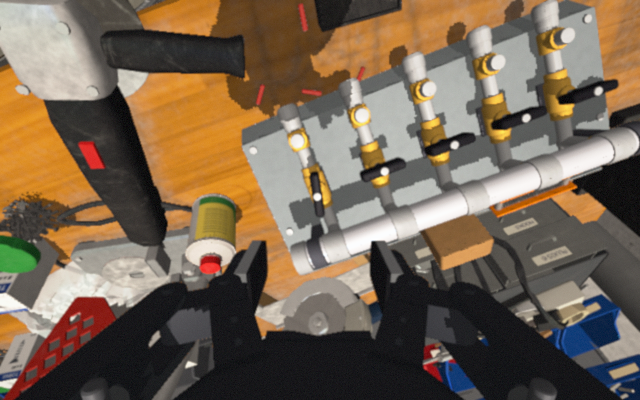

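The wrist view shows the rightmost line's handle at (317,195), along its pipe, with its button at (296,139). The prediction agrees to about 3 px, so I'll refine the pose and measure the handle angle.

```bash
python3 - <<'E'
from geo import *
cal={k:v for k,v in np.load('w1.npz').items()}
B=[(567,36),(491,64),(424,90),(360,115),(296,139.5)];H=[(598,91),(526,118),(455,145),(384,171),(317.3,196.5)]
A=[(k,-.058,.039) for k in range(5)]+[(k,0,.062) for k in range(5)]
X=np.array([pp(*a) for a in A]);Y=np.array(B+H)
f=lambda p:(proj(cal,toW(p,X))-Y).ravel()
r=least_squares(f,[.5346,.0132,.0818],loss='soft_l1');p=r.x;print(p,f(p).round(1))
for o in manip.outline_of('wrist','valve_a'):
    if abs(o['centre'][0]-315)<15:
        m=o['region'].astype(np.uint8); yx=np.argwhere(m)[:,::-1].astype(float); print(len(yx))
        # project pixels to plane 62mm off face
        rect=cv2.minAreaRect(yx.astype(np.float32)); print(rect)
        bp=cv2.boxPoints(rect); e=[bp[1]-bp[0],bp[2]-bp[1]]; e=max(e,key=np.linalg.norm); mean,ev=cv2.PCACompute(yx,None,maxComponents=1)
        print('pca',ev, 'box',e/np.linalg.norm(e))
        for th in np.arange(.9,1.5,.1):
            M=lambda t:toW(p,pp(4,0,.055)+t*(np.array([0,1,0])*np.cos(th)-S*np.sin(th)))
            a,b=proj(cal,np.array([M(.02),M(-.02)])); d=(a-b)/np.linalg.norm(a-b); print(round(th,2),d)
s=manip.get_state();c=toW(p,pp(4,0,.051));print('grip',c,'vent',toW(p,pp(4,-.058,.039)))
E
python3 -c "
import cv2;a=cv2.imread('pics/w1.png')[110:260,250:450];cv2.imwrite('pics/w1c.png',cv2.resize(a,(800,600),interpolation=3))"
```

```text
[0.54050831 0.0088111  0.06544757] [-0.1 -0.5  6.5 -1.9  4.7 -1.1  1.5  0.3  0.7  1.6 -2.1  0.3 -1.6  0.2
 -1.7 -0.1 -0.2  0.1 -0.6 -0.1]
436
((317.0896301269531, 193.3323516845703), (45.69318389892578, 9.959747314453125), 81.25383758544922)
pca [[0.1489705  0.98884164]] box [0.15205769 0.9883716 ]
0.9 [ 0.30339619 -0.9528645 ]
1.0 [ 0.20409256 -0.97895159]
1.1 [ 0.10238876 -0.99474446]
1.2 [-5.26627732e-04 -9.99999861e-01]
1.3 [-0.10343437 -0.99463628]
1.4 [-0.20511556 -0.97873776]
grip [ 0.52295801 -0.13664812  0.12325045] vent [ 0.48022194 -0.13944909  0.08233856]
```

View pics/w1c.png

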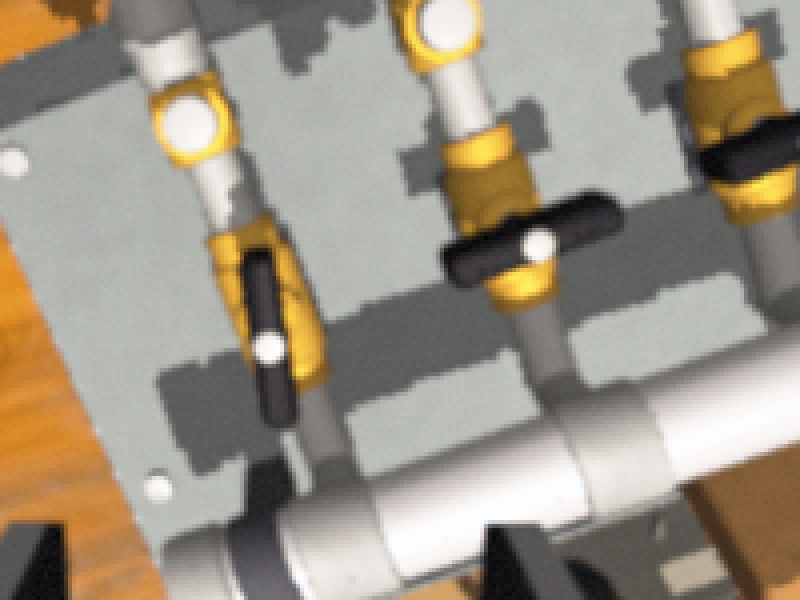

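```bash
python3 - <<'E'
from geo import *
cal={'w':{k:v for k,v in np.load('w1.npz').items()},'scene':manip.get_calibration('scene'),'side':manip.get_calibration('side')}
b=lambda L:[((k,-.058,.039),p) for k,p in L]
obs={'w':b([(0,(567,36)),(1,(491,64)),(2,(425,90)),(3,(362,115.5)),(4,(297,141))])+[((4,0,.053),(317.1,193.3))],
'scene':b(enumerate([(317.5,230.5),(338.2,216.2),(360,208.8),(381.2,198.8),(400,187.5)])),
'side':b(enumerate([(307.5,225.8),(329.3,218.8),(350.5,212.5)]))}
D=[(k,p) for k,p in enumerate([(598,91),(526,118),(455,145),(385,171.2),(317,196.7)])]
def f(v):
    p=v[:3]
    L=[(proj(cal[k],toW(p,np.array([pp(*a) for a,_ in o])))-np.array([q for _,q in o])).ravel() for k,o in obs.items()]
    L.append((proj(cal['w'],toW(p,np.array([pp(k,0,v[3]) for k,_ in D])))-np.array([q for _,q in D])).ravel())
    return np.concatenate(L)
r=least_squares(f,[.5346,.0132,.0818,.062],loss='soft_l1');p=r.x;print(p,f(p).round(1))
print('grip',toW(p,pp(4,0,.051)))
q=R.from_quat(manip.get_state()['tool_rot']);pos=manip.get_state()['ee_pos']
for th in(1.3,1.35):
  print(th,(tool(p,th)*q.inv()).as_rotvec(),(toW(p,pp(4,0,.115))-pos)*1000)
E
```

```text
[0.54053536 0.008739   0.06452434 0.06445732] [-0.2 -0.3  6.5 -1.8  3.7 -1.1 -0.5 -0.2 -0.4 -0.  -0.4  0.9 -1.2 -1.2
  0.3  1.8 -0.4 -1.5 -1.4 -1.7 -1.  -0.1 -0.2 -2.3  0.1 -2.  -0.1 -2.
  0.2  0.3  0.1  0.3 -0.6  0.2 -0.7  0.3 -0.3  0.2]
grip [ 0.52285078 -0.13670396  0.12325045]
1.3 [-0.05352917 -0.00521574  0.07467906] [ 32.40395006   1.40765301 -49.31788427]
1.35 [-0.07992397 -0.0070722   0.11710401] [ 32.40395006   1.40765301 -49.31788427]
```

Call:
{"name": "jog_arm", "arguments": {"commands": [[[16,1,-25],[-0.037,-0.003,0.054],0.25],[[32,1,-49],[-0.074,-0.006,0.108],0.25],[[32,1,-49],[-0.074,-0.006,0.108],0.25],[[32,1,-49],[-0.074,-0.006,0.108],0.25]]}}

```text
clock: 3.28
ee_pos: [0.4874, -0.1377, 0.1755]
tool_rot: [0.08, 0.958, 0.042, 0.27]
force: [-0.4, -0.5, -0.5]
grip_width: 0.0319
finger_force: 0.0
```

```bash
python3 - <<'E'
from geo import *
p=[.5405,.0087,.0645]
s=manip.get_state();print(s['ee_pos'],s['grip_width'],s['q'],s['force'])
cal=manip.get_calibration('wrist'); im=manip.grab_frame('wrist'); cv2.imwrite('pics/w2.png',im[:,:,::-1])
np.savez('w2.npz',**{k:np.array(v) for k,v in cal.items()})
q=R.from_quat(s['tool_rot'])
print((tool(p,1.34)*q.inv()).as_rotvec(),(toW(p,pp(4,0,.115))-s['ee_pos'])*1000)
for th in (1.3,1.35,1.4):
    d=np.array([0,1,0])*np.cos(th)-S*np.sin(th)
    print(th,proj(cal,toW(p,np.array([pp(4,0,.062)+.023*d,pp(4,0,.062)-.023*d]))))
print(proj(cal,toW(p,np.array([pp(4,0,.0645),pp(4,-.058,.039)]))))
for o in manip.outline_of('wrist','valve_a')[:4]: print(o['centre'],cv2.minAreaRect(np.argwhere(o['region'])[:,::-1].astype(np.float32)))
E
python3 -c "
import cv2;a=cv2.imread('pics/w2.png')[80:380,160:560];cv2.imwrite('pics/w2c.png',cv2.resize(a,(800,600),interpolation=3))"
```

```text
[ 0.4874445  -0.13773958  0.17549815] 0.03194744151491229 [-0.6724404  -0.18758083 -0.72768443  0.6033923   0.36455526 -0.42525682] [-0.39666072 -0.52890154 -0.50897449]
[-0.00404371 -0.00451    -0.00029226] [ 1.52306896 -1.18893499  2.02738291]
1.3 [[316.70233683 185.04231582]
 [314.78550824 238.58316114]]
1.35 [[315.25768368 185.02727307]
 [316.15359125 238.59586039]]
1.4 [[313.81422653 185.08292665]
 [317.52062572 238.5451568 ]]
[[315.70234081 213.49365594]
 [299.72546207 140.46139402]]
[312.9, 210.7] ((316.5, 208.5), (55.0, 11.0), 90.0)
[395.9, 187.6] ((400.4705810546875, 187.88233947753906), (18.91777801513672, 58.20854949951172), 75.96376037597656)
[487.6, 172.0] ((485.68817138671875, 169.34706115722656), (18.98141860961914, 65.8384017944336), 77.47119140625)
[572.0, 150.5] ((570.85791015625, 150.20396423339844), (17.79001235961914, 72.98827362060547), 79.87532806396484)
```

View pics/w2c.png

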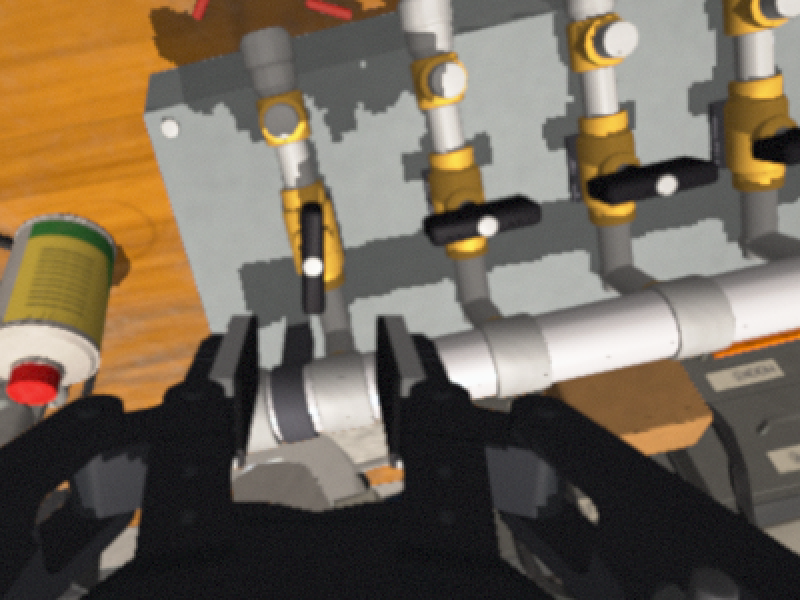

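The handle lies vertical at (316,213), midway between the fingers and lined up, and the prediction matches. Going in along the normal.

Call:
{"name": "jog_arm", "arguments": {"commands": [[[10,0,-15],[-0.004,-0.004,0],0.25],[[20,1,-30],[-0.004,-0.004,0],0.25],[[29,1,-43],[-0.004,-0.004,0],0.25],[[36,1.5,-54],[-0.004,-0.004,0],0.25],[[42,1.5,-63],[-0.004,-0.004,0],0.25],[[42,1.5,-63],[-0.004,-0.004,0],0.25],[[42,1.5,-63],[-0.004,-0.004,0],0.25]]}}

```text
clock: 3.97
ee_pos: [0.53, -0.1376, 0.1145]
tool_rot: [0.08, 0.958, 0.039, 0.274]
force: [0.0, -0.2, 0.6]
grip_width: 0.0323
finger_force: 0.0
```

```bash
python3 - <<'E'
from geo import *
p=[.5405,.0087,.0645]
s=manip.get_state();q=R.from_quat(s['tool_rot'])
d=toW(p,pp(4,0,.038))-s['ee_pos']; print(d*1000,'in tool',q.inv().apply(d)*1000,(tool(p,1.34)*q.inv()).as_rotvec(),s['force'])
im=manip.grab_frame('wrist'); cv2.imwrite('pics/w3.png',cv2.resize(im[140:340,200:467,::-1],(800,600),interpolation=3))
E
```

```text
[-0.35404011  1.34710562 -2.24231882] in tool [1.69339151 1.01285802 1.75344673] [0.00266964 0.00257552 0.00034924] [ 0.04106494 -0.19950087  0.60413694]
```

View pics/w3.png

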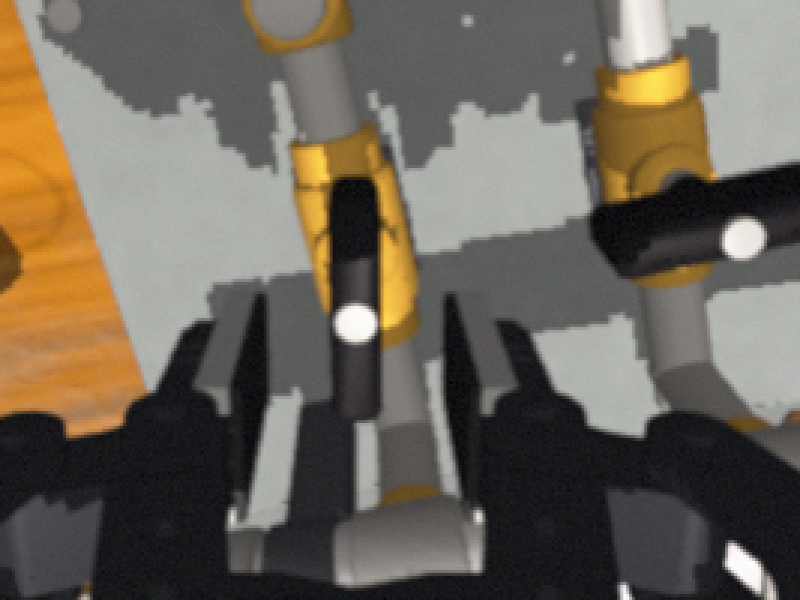

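Call:
{"name": "jog_arm", "arguments": {"commands": [[[0,0,-1],[0,0,0],0.6],[[0,0,-1],[0,0,0],0.8],[[0,0,-1],[0,0,0],1],[[0,0,-1],[0,0,0],1],[[0,0,-1],[0,0,0],1],[[0,0,-1],[0,0,0],1]], "grip_force": 40}}

```text
clock: 4.52
ee_pos: [0.5298, -0.1373, 0.1127]
tool_rot: [0.079, 0.958, 0.039, 0.274]
force: [0.1, 0.3, 1.2]
grip_width: -0.0002
finger_force: 0.0
```

```bash
python3 - <<'E'
from geo import *
p=[.5405,.0087,.0645]
s=manip.get_state();q=R.from_quat(s['tool_rot'])
print(s['force'],s['ft_torque'],s['grip_width'])
c=toW(p,pp(4,0,.040)); d=c-s['ee_pos']; print('in tool',q.inv().apply(d)*1000)
n=R.from_rotvec([0,0,p[2]]).apply(N);print('n',n)
# rotation by -a about n through axis point; TCP offset from axis
off=s['ee_pos']-c; off-=n*(off@n)
for a in np.arange(.14,1.55,.12):
    r=R.from_rotvec(-a*n); print(round(a,2),((r.apply(off)-off)*1000).round(1))
E
```

```text
[0.10675388 0.27639685 1.15904747] [-0.0468288   0.47948951 -0.01977611] -0.00021857743311537992
in tool [ 0.49672861  0.93239376 -1.65425173]
n [-0.52881735 -0.0341561   0.8480481 ]
0.14 [-0.1 -0.  -0.1]
0.26 [-0.2 -0.1 -0.1]
0.38 [-0.3 -0.1 -0.2]
0.5 [-0.4 -0.  -0.3]
0.62 [-0.5 -0.  -0.3]
0.74 [-0.7  0.  -0.4]
0.86 [-0.7  0.1 -0.5]
0.98 [-0.8  0.2 -0.5]
1.1 [-0.9  0.3 -0.6]
1.22 [-1.   0.4 -0.6]
1.34 [-1.1  0.5 -0.6]
1.46 [-1.1  0.6 -0.7]
```

The fingers shut on nothing, so I need to look.

```bash
python3 - <<'E'
from geo import *
print(manip.get_state()['grip_width'])
im=manip.grab_frame('wrist'); cv2.imwrite('pics/w4.png',cv2.resize(im[140:340,200:467,::-1],(800,600),interpolation=3))
p=[.5405,.0087,.0645]
cal=manip.get_calibration('wrist')
s=manip.get_state();print('tcp px',proj(cal,s['ee_pos']),'handle',proj(cal,toW(p,np.array([pp(4,0,.0645),pp(4,-.058,.039)]))))
im=manip.grab_frame('scene');cv2.imwrite('pics/s4.png',cv2.resize(im[120:245,310:460,::-1],(720,600),interpolation=3))
E
```

```text
-0.00021857743311537992
tcp px [[316.45062398 233.92349478]] handle [[317.79062192 251.5958441 ]
 [294.99029706 143.15434115]]
```

View pics/w4.png

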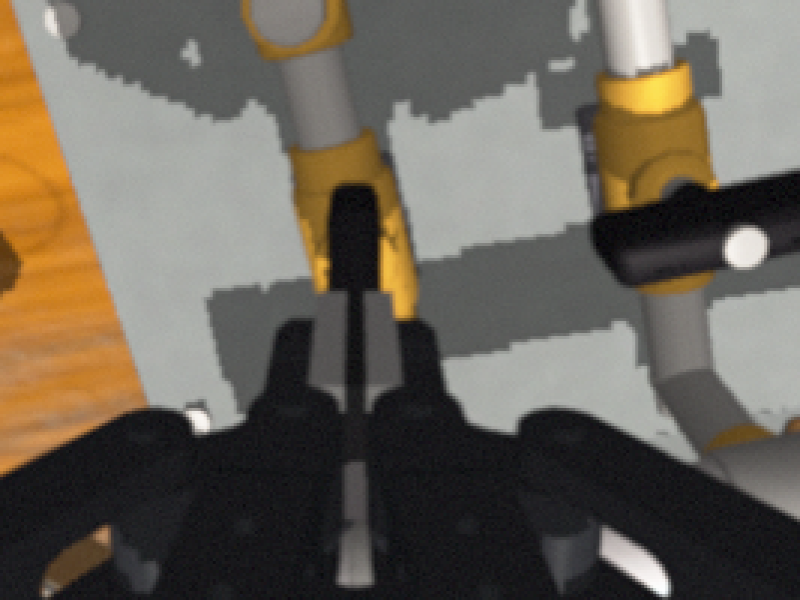

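View pics/s4.png

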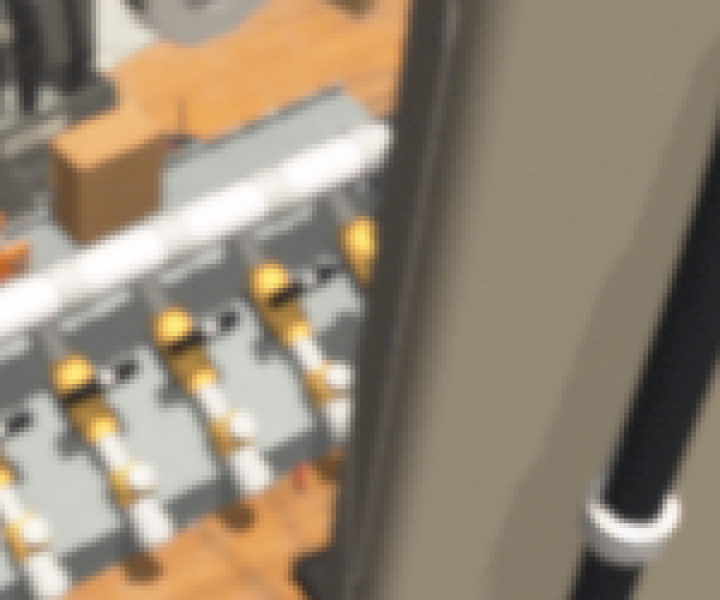

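```bash
python3 - <<'E'
from geo import *
s=manip.get_state();q=R.from_quat(s['tool_rot']);cal=manip.get_calibration('wrist')
for x in(0,.011):
    for t in (0,.01,.02,.025,.03,.05):
        P=proj(cal,s['ee_pos']+q.apply([[x,-.005,-t],[x,.005,-t]])); print(x,t,((P-[200,140])*3).round().tolist())
E
```

```text
0 0 [[326.0, 282.0], [373.0, 282.0]]
0 0.01 [[324.0, 301.0], [374.0, 301.0]]
0 0.02 [[323.0, 322.0], [375.0, 322.0]]
0 0.025 [[322.0, 334.0], [376.0, 334.0]]
0 0.03 [[321.0, 346.0], [377.0, 346.0]]
0 0.05 [[316.0, 405.0], [380.0, 405.0]]
0.011 0 [[325.0, 233.0], [373.0, 233.0]]
0.011 0.01 [[324.0, 249.0], [374.0, 249.0]]
0.011 0.02 [[322.0, 268.0], [376.0, 268.0]]
0.011 0.025 [[321.0, 278.0], [376.0, 278.0]]
0.011 0.03 [[320.0, 289.0], [377.0, 289.0]]
0.011 0.05 [[315.0, 341.0], [380.0, 341.0]]
```

Call:
{"name": "jog_arm", "arguments": {"commands": [[[0,0,0],[0,0,0],0.25],[[0,0,0],[0,0,0],0.25],[[0,0,0],[0,0,0],0.25],[[1,0,-2],[0,0,0],0.25],[[2,0,-4],[0,0,0],0.25],[[3,0,-5],[0,0,0],0.25],[[3,0,-5],[0,0,0],0.25]]}}

```text
clock: 5.2
ee_pos: [0.5328, -0.1371, 0.1071]
tool_rot: [0.079, 0.958, 0.04, 0.273]
force: [-0.5, -0.3, -0.2]
grip_width: 0.0318
finger_force: 0.0
```

Call:
{"name": "jog_arm", "arguments": {"commands": [[[1,0,-2],[0,0,0],0.25],[[2,0,-4],[0,0,0],0.25],[[3,0,-5],[0,0,0],0.25],[[3,0,-5],[0,0,0],0.25],[[3,0,-5],[0,0,0],0.5],[[3,0,-5],[0,0,0],0.8],[[3,0,-5],[0,0,0],1],[[3,0,-5],[0,0,0],1]]}}

```text
clock: 5.87
ee_pos: [0.5358, -0.1369, 0.1027]
tool_rot: [0.079, 0.958, 0.04, 0.274]
force: [-1.8, 2.5, 2.4]
grip_width: 0.0087
finger_force: 41.6
```

```bash
python3 - <<'E'
from geo import *
p=[.5405,.0087,.0645]
s=manip.get_state();q=R.from_quat(s['tool_rot']);print(s['grip_width'],s['finger_force'],s['force'],s['ft_torque'])
print(q.inv().apply(toW(p,pp(4,0,0))-s['ee_pos'])*1000)
E
```

```text
0.00870635247806301 41.58479154109955 [-1.81546566  2.47127203  2.3736602 ] [0.29496123 0.48931657 0.21934103]
[ 0.39133003  0.9851447  26.71051761]
```

The handle is gripped (8.7 mm, 41 N), so I'll turn it clockwise about the face normal.

Call:
{"name": "jog_arm", "arguments": {"commands": [[[0,0,0],[0.053,0.003,-0.085],1],[[0,0,0],[0.106,0.007,-0.17],1],[[0,0,0],[0.159,0.01,-0.254],1],[[0,0,0],[0.212,0.014,-0.339],1],[[0,0,0],[0.264,0.017,-0.424],1],[[0,0,0],[0.317,0.02,-0.509],1],[[0,0,0],[0.37,0.024,-0.594],1],[[0,0,0],[0.423,0.027,-0.678],1],[[0,0,0],[0.476,0.031,-0.763],1],[[-0.5,0,-0.5],[0.529,0.034,-0.848],1]], "grip_force": 60}}

```text
clock: 6.7
ee_pos: [0.5351, -0.1378, 0.1023]
tool_rot: [0.531, 0.801, 0.165, 0.22]
force: [-4.6, -0.6, 6.3]
grip_width: 0.0084
finger_force: 63.6
```

```bash
python3 - <<'E'
from geo import *
p=[.5405,.0087,.0645]
s=manip.get_state();q=R.from_quat(s['tool_rot']);print(s['grip_width'],s['finger_force'],s['force'],s['ft_torque'],s['q'])
print(q.inv().apply(toW(p,pp(4,0,0))-s['ee_pos'])*1000,(tool(p,0)*q.inv()).as_rotvec())
E
```

```text
0.008410682664989021 63.57447624206543 [-4.55645132 -0.59675995  6.27259467] [-0.1159845   0.6667881   0.12790774] [-0.59113754 -0.01785096 -0.79567312  0.33153326  0.3251164   0.65671151]
[ 1.61410964  1.36035344 26.73155151] [ 0.18136681  0.01016543 -0.28342675]
```

Call:
{"name": "jog_arm", "arguments": {"commands": [[[0,0,0],[0.053,0.003,-0.085],1],[[0,0,0],[0.106,0.007,-0.17],1],[[0,0,0],[0.148,0.009,-0.237],1],[[0,0,0],[0.17,0.011,-0.271],1],[[0,0,0],[0.19,0.012,-0.305],1],[[0,0,0],[0.19,0.012,-0.305],1],[[0,0,0],[0.19,0.012,-0.305],1]]}}

```text
clock: 7.28
ee_pos: [0.5348, -0.1379, 0.102]
tool_rot: [0.664, 0.695, 0.201, 0.187]
force: [-5.7, -1.7, 4.9]
grip_width: 0.0075
finger_force: 63.5
```

```bash
python3 - <<'E'
from geo import *
p=[.5405,.0087,.0645]
s=manip.get_state();q=R.from_quat(s['tool_rot']);print(s['grip_width'],s['finger_force'],s['force'],s['ft_torque'],s['q'])
n=-q.as_matrix()[:,2]; print('torque about n',s['ft_torque']@n)
print(q.inv().apply(toW(p,pp(4,0,0))-s['ee_pos'])*1000,(tool(p,0)*q.inv()).as_rotvec())
cal=manip.get_calibration('wrist');manip.grab_frame('wrist')
for o in manip.outline_of('wrist','valve_a')[:5]:
    print(o['centre'],round(o['score'],2),cv2.minAreaRect(np.argwhere(o['region'])[:,::-1].astype(np.float32)))
E
```

```text
0.0074688539222921065 63.51616859436035 [-5.7266032  -1.74654798  4.92836859] [-0.34812689  0.99985411  0.1219774 ] [-0.59109767 -0.01763044 -0.79524325  0.33287041  0.3241581   1.0110852 ]
torque about n 0.2573014908569638
[ 2.06508992  1.1900614  26.71667588] [-0.00581794 -0.00263553  0.01759163]
[314.1, 109.3] 0.78 ((314.7963562011719, 110.89833068847656), (104.14936065673828, 21.80377197265625), 87.91743469238281)
[316.7, 249.2] 0.7 ((317.5, 251.0), (88.0, 19.0), 90.0)
[314.6, 1.9] 0.53 ((312.5, 2.0), (4.0, 19.0), 90.0)
[323.0, 114.6] 0.24 ((318.7986145019531, 111.85836029052734), (334.8271179199219, 105.16572570800781), 7.296946048736572)
```

Call:
{"name": "jog_arm", "arguments": {"commands": [[[0,0,0],[0.027,0.002,-0.043],1],[[0,0,0],[0.042,0.003,-0.068],1],[[0,0,0],[0.042,0.003,-0.068],1],[[0,0,0],[0.042,0.003,-0.068],1]]}}

```text
clock: 7.72
ee_pos: [0.5347, -0.1379, 0.102]
tool_rot: [0.691, 0.669, 0.207, 0.179]
force: [-6.5, -2.1, 4.8]
grip_width: 0.0082
finger_force: 73.6
```

```bash
python3 - <<'E'
from geo import *
p=[.5405,.0087,.0645]
s=manip.get_state();q=R.from_quat(s['tool_rot']);print(s['grip_width'],s['force'],s['ft_torque'])
n=-q.as_matrix()[:,2]; print('torque about n',s['ft_torque']@n,(tool(p,0)*q.inv()).as_rotvec())
E
```

```text
0.008201894281554913 [-6.47036316 -2.09453073  4.80306043] [-0.83371663  1.14462396  0.96412937]
torque about n 1.2246747490859853 [-0.04640266 -0.00570635  0.08389111]
```

That's the stop: the torque jumped to 1.2 N m. Ease off, release and back out along the normal.

Call:
{"name": "jog_arm", "arguments": {"commands": [[[0,0,0],[-0.04,-0.003,0.064],1],[[0,0,0],[-0.042,-0.003,0.068],0.4],[[0,0,0],[-0.042,-0.003,0.068],0.4],[[0,0,0],[-0.042,-0.003,0.068],0.4],[[-5,0,8],[-0.042,-0.003,0.068],0.4],[[-13,-1,21],[-0.042,-0.003,0.068],0.4],[[-25,-2,40],[-0.042,-0.003,0.068],0.4],[[-40,-3,64],[-0.042,-0.003,0.068],0.4],[[-53,-3,85],[-0.042,-0.003,0.068],1],[[-53,-3,85],[-0.042,-0.003,0.068],1]]}}

```text
clock: 8.55
ee_pos: [0.483, -0.1416, 0.1916]
tool_rot: [0.664, 0.695, 0.202, 0.19]
force: [1.9, 1.1, 1.2]
grip_width: 0.0024
finger_force: 0.0
```

```bash
python3 - <<'E'
from geo import *
p=[.5405,.0087,.0645]
s=manip.get_state();q=R.from_quat(s['tool_rot']);print(s['force'],s['grip_width'])
cal=manip.get_calibration('wrist');im=manip.grab_frame('wrist');cv2.imwrite('pics/w5.png',cv2.resize(im[:,:,::-1],(800,500)))
np.savez('w5.npz',**{k:np.array(v) for k,v in cal.items()})
print('vent pred',proj(cal,toW(p,np.array([pp(4,-.058,.039),pp(4,0,.0645)])))*1.25)
for qn in['vent_a_top','valve_a_grip']: print([(np.round(r['centre'],1)*1.25,round(r['score'],2)) for r in manip.spot_point('wrist',qn)][:5])
for o in manip.outline_of('wrist','valve_a')[:5]: print(o['centre'],cv2.minAreaRect(np.argwhere(o['region'])[:,::-1].astype(np.float32)))
for t in(.0,.024,.03): print('tip',t,proj(cal,s['ee_pos']+q.apply([[0,0,-t]]))*1.25)
# move to press pose
t=tool(p,0)
print((t*q.inv()).as_rotvec(),(toW(p,pp(4,-.058,.090))-s['ee_pos'])*1000,s['q'])
E
```

```text
[1.94003599 1.06985414 1.21953281] 0.0024250754282162295
vent pred [[316.6496053  246.38904701]
 [392.64766568 254.55605033]]
[(array([315.   , 243.625]), 0.74)]
[(array([395.125, 249.625]), 0.81)]
[310.6, 113.9] ((312.1156311035156, 115.00985717773438), (58.16037368774414, 12.89319896697998), 88.53119659423828)
[311.7, 29.5] ((309.5, 27.0), (54.0, 13.0), 90.0)
[312.0, 200.2] ((314.5, 198.5), (53.0, 11.0), 90.0)
tip 0.0 [[395.88763427 295.6321238 ]]
tip 0.024 [[395.633599   316.75727461]]
tip 0.03 [[395.55812389 323.03801035]]
[-0.00407278  0.00326344  0.01830526] [-29.89234859   0.36095713 -66.01328648] [-0.68656473 -0.21504212 -0.71045321  0.63972081  0.36708525  0.92128265]
```

View pics/w5.png

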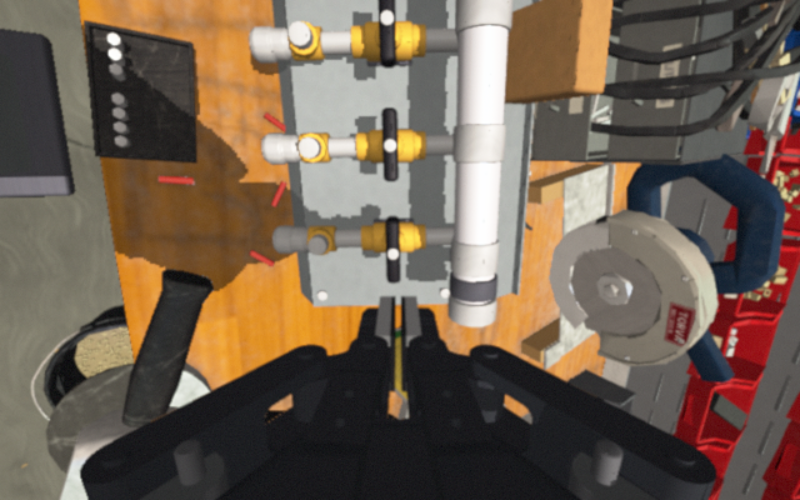

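The handle now lies straight across its pipe at (392,253), parallel to the others. Next I'll go over its button, at about (316,245), with the fingers shut.

Call:
{"name": "jog_arm", "arguments": {"commands": [[[-10,0,-10],[-0.004,0.003,0.018],1],[[-20,0,-25],[-0.004,0.003,0.018],1],[[-28,0,-45],[-0.004,0.003,0.018],1],[[-30,0.5,-66],[-0.004,0.003,0.018],1],[[-30,0.5,-66],[-0.004,0.003,0.018],1],[[-30,0.5,-66],[-0.004,0.003,0.018],1],[[-30,0.5,-66],[-0.004,0.003,0.018],1]]}}

```text
clock: 9.33
ee_pos: [0.4529, -0.1399, 0.1213]
tool_rot: [0.658, 0.702, 0.201, 0.185]
force: [0.3, -0.3, 0.0]
grip_width: 0.0002
finger_force: 0.0
```

```bash
cat > st.py <<'E'
from geo import *
p=[.5405,.0087,.0645]
s=manip.get_state();q=R.from_quat(s['tool_rot']);n=R.from_rotvec([0,0,p[2]]).apply(N)
d=R.from_rotvec([0,0,p[2]]).inv().apply(s['ee_pos']-toW(p,pp(4,-.058,0)))*1000
print('up,left,off',(d@S).round(1),d[1].round(1),(d@N).round(1),'Fn',(s['force']@n).round(2),s['force'].round(1),s['grip_width'],(tool(p,0)*q.inv()).as_rotvec().round(3))
E
python3 - <<'E'
from st import *
manip.grab_frame('wrist');cal=manip.get_calibration('wrist')
print([(r['centre'],round(r['score'],2)) for r in manip.spot_point('wrist','vent_a_top')][:4])
print(proj(cal,toW(p,np.array([pp(4,-.058,.039),pp(3,-.058,.039)]))),proj(cal,toW(p,np.array([pp(4,-.053,.039)]))))
E
```

```text
up,left,off -2.4 1.4 86.5 Fn -0.15 [ 0.3 -0.3  0. ] 0.00024765492285949773 [-0.004 -0.005 -0.002]
[([320.8, 214.9], 0.7)]
[[319.27226634 214.37036698]
 [319.23712659 121.36416967]] [[325.49456775 214.36837373]]
```

Call:
{"name": "jog_arm", "arguments": {"commands": [[[8,0,-10],[0,0,0],1],[[16,0,-21],[0,0,0],1],[[24,0.5,-32],[0,0,0],1],[[24,0.5,-32],[0,0,0],1],[[24,0.5,-32],[0,0,0],1]]}}

```text
clock: 9.85
ee_pos: [0.4766, -0.1391, 0.0894]
tool_rot: [0.657, 0.702, 0.201, 0.185]
force: [-0.6, -0.2, 1.0]
grip_width: -0.0001
finger_force: 0.0
```

```bash
python3 st.py
```

```text
up,left,off 0.8 0.6 46.8 Fn 1.18 [-0.6 -0.2  1. ] -0.00011649598124467047 [-0.003 -0.005 -0.002]
```

Call:
{"name": "jog_arm", "arguments": {"commands": [[[1,0,-2],[0,0,0],1],[[2,0,-3.5],[0,0,0],1],[[3,0,-5],[0,0,0],1],[[4,0,-6.5],[0,0,0],1],[[5,0,-8],[0,0,0],1],[[5,0,-8],[0,0,0],1]]}}

```text
clock: 10.35
ee_pos: [0.4813, -0.1393, 0.0809]
tool_rot: [0.658, 0.702, 0.201, 0.186]
force: [-0.2, -0.3, 0.1]
grip_width: -0.0004
finger_force: 0.0
```

```bash
python3 st.py
```

```text
up,left,off 0.3 0.1 37.1 Fn 0.17 [-0.2 -0.3  0.1] -0.00038409976332027417 [-0.003 -0.005 -0.001]
```

Call:
{"name": "jog_arm", "arguments": {"commands": [[[1,0,-2],[0,0,0],1],[[2,0,-3.5],[0,0,0],1],[[3,0,-5],[0,0,0],1],[[4,0,-6.5],[0,0,0],1],[[5,0,-8],[0,0,0],1],[[6,0,-9.5],[0,0,0],1],[[6,0,-9.5],[0,0,0],1]]}}

```text
clock: 10.93
ee_pos: [0.4873, -0.1392, 0.0712]
tool_rot: [0.658, 0.702, 0.201, 0.185]
force: [-0.4, 0.4, 0.6]
grip_width: -0.0001
finger_force: 0.0
```

```bash
python3 st.py
```

```text
up,left,off 0.2 -0.2 25.7 Fn 0.69 [-0.4  0.4  0.6] -0.00012899958727192464 [-0.003 -0.005 -0.002]
```

Call:
{"name": "jog_arm", "arguments": {"commands": [[[1,0,-2],[0,0,0],1],[[2,0,-3.5],[0,0,0],1],[[3,0,-5],[0,0,0],1],[[4,0,-6.5],[0,0,0],1],[[5,0,-8],[0,0,0],1],[[5,0,-8],[0,0,0],1]]}}

```text
clock: 11.43
ee_pos: [0.4923, -0.1392, 0.0632]
tool_rot: [0.658, 0.702, 0.201, 0.185]
force: [-0.6, -0.4, -0.0]
grip_width: 0.0003
finger_force: 0.0
```

```bash
python3 st.py
```

```text
up,left,off 0.2 -0.5 16.3 Fn 0.29 [-0.6 -0.4 -0. ] 0.0003189451350560134 [-0.003 -0.005 -0.002]
```

Call:
{"name": "jog_arm", "arguments": {"commands": [[[0.5,0,-1],[0,0,0],1],[[1,0,-2],[0,0,0],1],[[2,0,-3],[0,0,0],1],[[2.5,0,-4],[0,0,0],1],[[2.5,0,-4],[0,0,0],1],[[2.5,0,-4],[0,0,0],1]]}}

```text
clock: 11.93
ee_pos: [0.4947, -0.1392, 0.0595]
tool_rot: [0.658, 0.702, 0.201, 0.186]
force: [-3.5, -0.0, 1.2]
grip_width: 0.0002
finger_force: 1.4
```

```bash
python3 st.py
```

```text
up,left,off 0.3 -0.6 11.8 Fn 2.82 [-3.5 -0.   1.2] 0.00018054025148048883 [-0.003 -0.005 -0.001]
```

Contact with the button, at 2.8 N and climbing. Press on.

Call:
{"name": "jog_arm", "arguments": {"commands": [[[0.5,0,-1],[0,0,0],1],[[1,0,-2],[0,0,0],1],[[1.5,0,-2.5],[0,0,0],1],[[2,0,-3],[0,0,0],1],[[2,0,-3],[0,0,0],1]]}}

```text
clock: 12.35
ee_pos: [0.4964, -0.1391, 0.0568]
tool_rot: [0.658, 0.702, 0.201, 0.185]
force: [-11.7, 2.2, 13.6]
grip_width: 0.0004
finger_force: 9.1
```

```bash
python3 st.py
```

```text
up,left,off 0.3 -0.6 8.7 Fn 17.62 [-11.7   2.2  13.6] 0.0003808562637210192 [-0.003 -0.005 -0.001]
```

Bottomed at 17.6 N. Hold, then let go.

Call:
{"name": "jog_arm", "arguments": {"commands": [[[0,0,0],[0,0,0],1],[[0,0,0],[0,0,0],1],[[0,0,0],[0,0,0],1],[[0,0,0],[0,0,0],1],[[0,0,0],[0,0,0],1],[[0,0,0],[0,0,0],1],[[0,0,0],[0,0,0],1],[[0,0,0],[0,0,0],1],[[0,0,0],[0,0,0],1],[[0,0,0],[0,0,0],1]]}}

```text
clock: 13.18
ee_pos: [0.4964, -0.139, 0.0568]
tool_rot: [0.658, 0.702, 0.201, 0.186]
force: [-11.1, 1.1, 13.0]
grip_width: -0.0001
finger_force: 8.3
```

```bash
python3 st.py
```

```text
up,left,off 0.3 -0.6 8.7 Fn 16.86 [-11.1   1.1  13. ] -6.170274755228441e-05 [-0.003 -0.005 -0.001]
```

Call:
{"name": "jog_arm", "arguments": {"commands": [[[0,0,0],[0,0,0],1],[[0,0,0],[0,0,0],1],[[0,0,0],[0,0,0],1],[[-4,0,6],[0,0,0],1],[[-12,-0.5,18],[0,0,0],1],[[-24,-1,38],[0,0,0],1],[[-40,-2,64],[0,0,0],1],[[-56,-3,90],[0,0,0],1],[[-66,-3,106],[0,0,0],1],[[-66,-3,106],[0,0,0],1]]}}

```text
clock: 14.02
ee_pos: [0.4314, -0.1442, 0.1665]
tool_rot: [0.657, 0.701, 0.2, 0.189]
force: [0.6, 0.1, 0.0]
grip_width: -0.0004
finger_force: 0.0
```

```bash
python3 - <<'E'
from st import *
cal=manip.get_calibration('wrist');im=manip.grab_frame('wrist')
print(proj(cal,toW(p,np.array([pp(4,-.058,.039),pp(4,0,.06)]))).round(1))
for o in manip.outline_of('wrist','valve_a')[:5]: print(o['centre'],cv2.minAreaRect(np.argwhere(o['region'])[:,::-1].astype(np.float32)))
E
```

```text
up,left,off 3.2 -1.5 136.3 Fn -0.32 [0.6 0.1 0. ] -0.000365969460910347 [ 0.002 -0.     0.   ]
[[313.9 195.4]
 [378.1 201.4]]
[373.1, 199.9] ((376.73455810546875, 197.98233032226562), (14.368103981018066, 50.28836441040039), 3.814074993133545)
[385.7, 29.9] ((385.0197448730469, 28.44713020324707), (18.131298065185547, 57.5704345703125), 2.0454084873199463)
[381.9, 115.7] ((380.2504577636719, 117.18296813964844), (16.264244079589844, 57.41035842895508), 5.572198390960693)
```

```bash
python3 -c "
from station import manip
print(manip.hand_in())"
```

```text
the job is handed in; nothing more can be done
None
```

The rightmost line's handle is turned clockwise to its stop and its bleed button was held down at about 17 N for over a second and released; the job is handed in, though no verdict came back and I did not check the bystanders' positions afterwards.

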